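Lay the soldering bed tight in the hearth corner

TASK

The black charcoal block has slipped out of place on the soldering hearth: push it back into the corner of the firebrick walls, its long side flush along the back wall and its end flush against the left wall. Then fetch the white soldering block from the bench and lay it flat on the hearth along the front of the charcoal block, pushed up flush against it and with its end flush against the left wall, so that the two make one square bed with no gaps. Both are brittle, so push gently, and leave the tripod, jar, tongs, brush, pick and steel block where they are.

Things in the scene. Friction and masses are not known exactly. Their poses are not given: they have to be found in the camera images.
- hearth_corner (a point): Inner corner of the hearth's two cream firebrick walls, at floor level. Axes: x (roughly away from the robot, within 12 degrees) into the back wall, whose face is the plane x = 0 from y = -315 mm to 0; y into the left wall, whose face is the plane y = 0 from x = -229 mm to 0; z up. The walls stand 38 mm above the floor and are 56 mm thick.
- hearth: Soldering hearth: steel tray 320 x 380 mm fixed to the bench; origin at bench level, 120 mm (x) and 150 mm (y) short of the corner, axes as the corner's. The tray floor is 13 mm above the bench, the thin rim along its open front and right sides stands to 38 mm above the bench. Clear floor, from the corner: x -257 to 0 mm, y -317 to 0 mm.
- charcoal_center (a point): Black charcoal block, 140 x 60 x 32 mm (x long, y wide, z high), about 0.13 to 0.25 kg; this point is its centre, 16 mm above its underside. It starts loose on the hearth floor, its centre 30 to 70 mm short of home towards the robot, 15 to 80 mm to the right, askew by up to about 20 degrees. Home: long side on the back wall, end on the left wall, so the centre is 30 mm from the back wall and 70 mm from the left wall.
- white_block_center (a point): White soldering block, 140 x 60 x 32 mm (x long, y wide, z high), about 0.18 to 0.36 kg; this point is its centre, 16 mm above its underside. It starts flat on the bench to the right of the hearth, at either of two places. Home: on the hearth floor, long side on the charcoal block's front, end on the left wall, so the centre is 90 mm from the back wall and 70 mm from the left wall.
- tripod: Bystander: small dark steel soldering tripod, 84 mm across, 50 mm high, standing in the front right part of the hearth tray; origin under its centre. Leave it.
- bench_block: Bystander: square steel bench block on a rubber foot, 104 x 104 x 28 mm, flat on the bench at the other of the white block's two places; origin under its centre. Leave it.
- flux_jar: Bystander: green clip-top glass jar, 90 mm across, 106 mm high, standing beyond the white block; origin under its centre. Leave it.
- tongs: Bystander: copper tongs 210 mm long, lying on the bench left of the hearth; origin at their middle. Leave them.
- brass_brush: Bystander: brass brush 190 mm long, lying on the bench left of the hearth. Leave it.
- pick: Bystander: soldering pick with yellow handle, 200 mm long, lying on the bench left of the hearth; origin at its middle. Leave it.
There are look-alikes about, which are no part of the job. Leave any blue or red look-alike of the part that bears charcoal_center alone.

How it is judged:
At the end, for the whole second after the job is handed in: Both blocks flat on the hearth, at rest, square to the walls within 0.025 rad, each centre 70 mm from the left wall within 2.5 mm; charcoal centre 30 mm from the back wall within 2.5 mm, white 90 mm within 4.5 mm; block centres under 62.8 mm apart (x of charcoal_center in the frame of hearth_corner between -0.0325 and -0.0275 m and y of charcoal_center in the frame of hearth_corner between -0.0725 and -0.0675 m and z of charcoal_center in the frame of hearth_corner between 0.013 and 0.019 m and angle between the x axis of each of charcoal_center, white_block_center and the y axis of hearth_corner, either way round below 0.025 rad and x of white_block_center in the frame of hearth_corner between -0.0945 and -0.0855 m and y of white_block_center in the frame of hearth_corner between -0.0725 and -0.0675 m and z of white_block_center in the frame of hearth_corner between 0.013 and 0.019 m and distance between charcoal_center and white_block_center below 0.0628 m and linear speed of each of charcoal, white_block below 0.01 m/s and angular speed of each of charcoal, white_block below 0.05 rad/s); the robot touches nothing.
It fails at once if the tripod is pushed more than 20 mm from its place (distance of tripod from where it was at the start of the episode above 0.02 m).
It fails at once if the jar, tongs, brush, pick or steel block is moved more than 30 mm (distance of any of bench_block, flux_jar, tongs, brass_brush, pick from where it was at the start of the episode above 0.03 m).
It fails at once if a block is rammed: more than 120 N between a block and the hearth, or between the blocks (contact force between any of charcoal, white_block and hearth above 120 N or contact force between white_block and charcoal above 120 N).
It also fails if it takes over 72 s, if anything falls off the work surface, if the arm or the gripper's body presses on something with over 40 N, if the wrist force passes 120 N, or if a joint passes its speed limit or range.

ROBOT

A 6-joint arm with a two-finger parallel gripper is mounted at the origin on the work surface. World frame = base frame: x ahead of the robot, y to its left, z up, the work surface at z = 0. Lengths are in m, angles in rad, forces in N, time in s.
With the tool pointing down it reaches from about 0.35 to 0.975 m from the base axis. Payload 4.9 kg.
Tool frame: the origin (TCP) lies on the front face of the gripper's body, between the roots of the fingers; the fingertips stand ctrl.finger_overhang ahead of it and the grasp point (between the pads) lies 54 mm ahead of it (ctrl.finger_overhang is the distance from the TCP to the fingertips, in m); z points along the fingers, y is the line along which they close (so a half turn about z gives the same grasp; the last joint's range is limited). The gripper opens to 85 mm and grips with 20 to 120 N. Pads are 22 mm wide; open, the fingers measure 114 mm over their backs; the gripper's body (76 mm by 85 mm) begins 54 mm behind the grasp point. The pads swing forward as they close: fully open they stand 13 mm farther back than shut.
Start: joints at [-1.289, 0.053, 1.613, -0, 1.476, -0.119], TCP at [0.244, -0.575, 0.304] pointing down, gripper open.
Joint ranges: [-3.01, 3.01], [-1.01, 2.22], [0.06, 2.58], [-1.02, 4.17], [0.09, 2.62], [-3.14, 3.14]. Speed limits (rad/s): [2.57, 2.57, 3.14, 3.14, 3.14, 3.14].

INTERFACE

Orientations are given as a rotation vector (axis times angle).
In Python, from station import ctrl, vision gives the robot as it stands. The module is installed in compiled form; this text tells all that it offers.
- The arm moves only by the tool drive_tool, never from a script. Its argument "rows" is a list of rows, each a list of 2 entries, a list of its own where there are three numbers: the shift along the tool's x, y, z in m, then the turn about the tool's z in rad. A call has 1 to 10 rows; each row shifts and turns the commanded pose from where the row before left it, along the tool's axes as they then stand; what a row does not reach is not made up. A row lasts 1/10 s, in which the tool goes at most 50 mm and 8.59 degrees, less where a joint would pass 70% of its speed; a pose out of reach is approached as far as the arm can. A call with a gripper value outside its range is refused whole. "jaw" is the closure, from 0 (fully open) to 1 (shut), set as the call begins (left out, the last holds). The fingers move at their own pace and stop on an object; "grip_force" is the grip in N (left out, the last holds). Time passes only in rows, so rows that do not move let the fingers close. It gives the time, the measured TCP pose, the force, the opening and the grip force at its end, in the units of the state.
- ctrl.get_obs(): the state, without advancing time (a new reading comes with each control period).
- vision.get_image(name): name is "side" or "top" or "wrist"; returns a dict with "image" (384x512x3 uint8, blue, green, red), "vertical_fov" (degrees; the focal length in pixels is half the picture's height over the tangent of half this angle, whatever the lens; pixels are square), "cx", "cy" (the principal point, pixels), "dist_coeffs" ([k1, k2, p1, p2, k3] as OpenCV has them; the pictures are not rectified), "R" (3x3) and "t" (3): a world point X has camera coordinates R X + t. Camera axes: x right, y down, z forward; pixel columns grow to the right and rows downward; lengths in m; the calibration is good to about 2 mm. A picture is of the moment at which its call begins. There is no depth.
- ctrl.finish_job(): hands the job in; it is judged then, once.
The state is a dict: "t": time; "q": joint angles; "dq": joint speeds; "effort": joint torques, N m; "tool_pos": TCP position; "tool_rot": TCP orientation; "contact_force": force on the tool from outside, world axes, zero at the start; "wrist_torque": the same for the moment, N m; "opening": finger opening in m; "grip_force": force on a finger pad.
Only numpy, scipy, OpenCV 4.12 (cv2) and the standard library are available. Lean on these libraries where they do the work, as an engineer would, in place of code of your own. Each camera call takes 0.05 s, during which the arm holds its last target. There are 200 camera calls.

## Working session

There is one attempt and no reset: what is moved stays moved. The work goes in short steps, Python scripts to look and compute and a tool call to move; the robot and the scene stay as the last step left them, time stands still between calls to the robot, and variables do not carry over. Pictures are saved under pics/ and viewed, at most 10 in all, crops included, and the job is handed in when it is done.

Besides the shell and the picture viewer there is one more tool, called after "Emit:" as a command line: name --argument value ..., lists and objects as JSON in quotes. drive_tool: Moves the arm, as the interface text tells. Its arguments: {"type":"object","properties":{"rows":{"type":"array","items":{"type":"array"}},"jaw":{"type":"number"},"grip_force":{"type":"number"}},"required":["rows"]}

```bash
mkdir -p pics; cat > h.py <<'E'
import numpy as np, cv2
from station import ctrl, vision
def K(d):
    f=192/np.tan(np.radians(d["vertical_fov"])/2)
    return np.array([[f,0,d["cx"]],[0,f,d["cy"]],[0,0,1.]])
def shot(n,save=None):
    d=vision.get_image(n)
    if save: cv2.imwrite("pics/"+save+".png",d["image"])
    return d
def ray(d,uv,z):
    p=cv2.undistortPoints(np.float64(uv).reshape(-1,1,2),K(d),np.float64(d["dist_coeffs"])).reshape(-1,2)
    R=np.array(d["R"]);t=np.array(d["t"]);C=-R.T@t
    v=np.c_[p,np.ones(len(p))]@R
    return C+v*((z-C[2])/v[:,2])[:,None]
def proj(d,X):
    return cv2.projectPoints(np.float64(X).reshape(-1,1,3),cv2.Rodrigues(np.float64(d["R"]))[0],np.float64(d["t"]),K(d),np.float64(d["dist_coeffs"]))[0].reshape(-1,2)
E
python3 - <<'E'
from h import *
import pickle
D={n:shot(n,n+"0") for n in("top","side")}
pickle.dump(D,open("d0.pkl","wb"))
a=np.hstack([D["top"]["image"],D["side"]["image"]])
for n in D:
    d=D[n];print(n,-np.array(d["R"]).T@d["t"],d["vertical_fov"],d["cx"],d["cy"])
o=ctrl.get_obs();print(o["t"],o["tool_rot"],ctrl.finger_overhang,o["opening"])
E
```

```text
top [0.38811848 0.02713097 1.4751978 ] 48.153485864693366 261.7895718509154 194.8625005207524
side [0.05073153 0.81491654 0.97364979] 44.3325725065156 262.4960294103168 191.98741577234688
0.1 [-3.07688735e+00 -6.24929567e-01  2.16056572e-04] 0.0726 0.08579758136163251
```

View pics/top0.png

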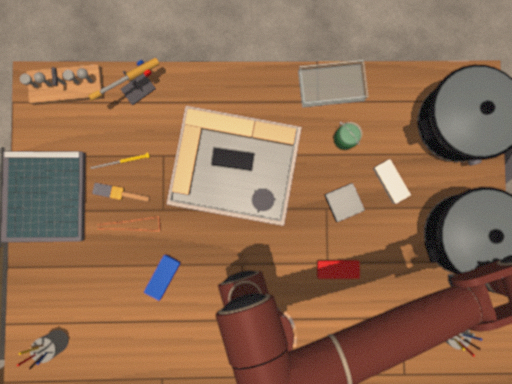

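View pics/side0.png

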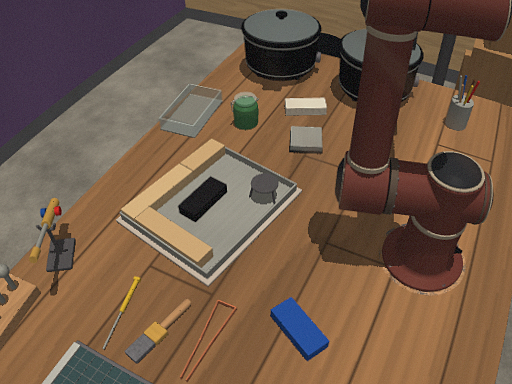

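The top view shows the charcoal at about (233,159), the inner hearth corner at (201,127), the tripod at (263,200), the white block at (393,181), the steel block at (345,202) and the jar at (348,135). The side view agrees with this.

```bash
cat >> h.py <<'E'
def rect(mask,d,z,roi=None):
    m=mask.astype(np.uint8)
    if roi:
        k=np.zeros_like(m);k[roi[1]:roi[3],roi[0]:roi[2]]=1;m*=k
    m=cv2.morphologyEx(m,cv2.MORPH_OPEN,np.ones((3,3),np.uint8))
    c=max(cv2.findContours(m,0,1)[0],key=cv2.contourArea)
    P=ray(d,c.reshape(-1,2),z)[:,:2]
    (cx,cy),(w,h),a=cv2.minAreaRect((P*1000).astype(np.float32))
    if w<h: w,h,a=h,w,a+90
    return np.round([cx,cy,w,h,(a+90)%180-90],1)   # mm, deg of long side
E
cat > coarse.py <<'E'
from h import *
import pickle,sys
D=pickle.load(open("d0.pkl","rb"))
d=D["top"];im=d["image"].astype(int);mx=im.max(2);mn=im.min(2)
print("charcoal",rect(mx<60,d,.045,(200,140,265,180)))
print("white",rect((mn>170),d,.032,(365,150,420,210)))
print("steel",ray(d,[[345,202],[348,135],[263,200]],.03)[:,:2].round(3).tolist())
hsv=cv2.cvtColor(d["image"],cv2.COLOR_BGR2HSV)
w=(hsv[...,1]>60)&(hsv[...,2]>190)&(hsv[...,0]<30)
w[:100]=0;w[230:]=0;w[:,:165]=0;w[:,305:]=0
c=cv2.morphologyEx(w.astype(np.uint8)*255,cv2.MORPH_OPEN,np.ones((3,3)))
c=max(cv2.findContours(c,0,1)[0],key=cv2.contourArea)
a=cv2.approxPolyDP(c,4,True).reshape(-1,2)
print(a.tolist());print(ray(d,a,.051)[:,:2].round(3).tolist())
E
python3 coarse.py
```

```text
charcoal [599.4  92.9 129.5  52.4  83.3]
white [ 520.6 -447.   138.5   58.    28.9]
steel [[0.451, -0.285], [0.679, -0.3], [0.46, -0.008]]
[[171, 190], [187, 194], [201, 127], [293, 143], [296, 126], [186, 106]]
[[0.494, 0.296], [0.481, 0.243], [0.704, 0.197], [0.649, -0.11], [0.707, -0.121], [0.776, 0.247]]
```

```bash
cat >> h.py <<'E'
def need(x,y,z,yaw=None):
    """tool-axis shift (before turning) and turn to reach world pose, yaw = world heading of tool x in deg"""
    from scipy.spatial.transform import Rotation as Ro
    o=ctrl.get_obs();M=Ro.from_rotvec(o["tool_rot"]).as_matrix()
    cur=np.degrees(np.arctan2(M[1,0],M[0,0]))
    s=M.T@(np.array([x,y,z])-o["tool_pos"])
    t=0 if yaw is None else np.radians((cur-yaw+180)%360-180)
    print("t",round(o["t"],2),"pos",np.round(o["tool_pos"],4),"yaw",round(cur,2),"F",np.round(o["contact_force"],1),"open",round(o["opening"],4),"oh",ctrl.finger_overhang)
    print("shift mm",np.round(s*1000,1),"turn",round(t,4))
E
python3 -c "
from h import *
need(.55,.10,.33,-10.8)"
```

```text
t 0.1 pos [ 0.2437 -0.5751  0.3028] yaw 22.96 F [-0.1 -0.3  0.2] open 0.0858 oh 0.0726
shift mm [ 545.4 -502.1  -26.2] turn 0.5893
```

Emit:
drive_tool --rows '[[[0.034,-0.0314,-0.0016],0],[[0.034,-0.0314,-0.0016],0],[[0.034,-0.0314,-0.0016],0],[[0.034,-0.0314,-0.0016],0],[[0.034,-0.0314,-0.0016],0],[[0.034,-0.0314,-0.0016],0],[[0.034,-0.0314,-0.0016],0],[[0.034,-0.0314,-0.0016],0],[[0.034,-0.0314,-0.0016],0],[[0.034,-0.0314,-0.0016],0]]'

```text
t: 1.1
tool_pos: [0.4345, -0.1518, 0.3196]
tool_rot: [-3.079, -0.625, 0.0]
contact_force: [0.1, -0.6, -1.0]
opening: 0.0854
grip_force: 0.0
```

Emit:
drive_tool --rows '[[[0.034,-0.0314,-0.0016],0],[[0.034,-0.0314,-0.0016],0],[[0.034,-0.0314,-0.0016],0],[[0.034,-0.0314,-0.0016],0],[[0.034,-0.0314,-0.0016],0],[[0.034,-0.0314,-0.0016],0.118],[[0,0,0],0.118],[[0,0,0],0.118],[[0,0,0],0.118],[[0,0,0],0.118]]'

```text
t: 2.1
tool_pos: [0.5485, 0.0996, 0.3288]
tool_rot: [3.127, -0.304, -0.002]
contact_force: [0.2, -0.0, 0.7]
opening: 0.0851
grip_force: 0.0
```

```bash
python3 -c "
from h import *
import pickle
d=shot('wrist','w1');pickle.dump(d,open('w1.pkl','wb'))
need(.55,.10,.33,-10.8)
print(-np.array(d['R']).T@d['t'],d['R'],d['vertical_fov'])"
```

```text
t 2.15 pos [0.5485 0.0995 0.3288] yaw -11.27 F [ 0.1  0.5 -0.2] open 0.0853 oh 0.0726
shift mm [ 1.4 -0.8 -1.2] turn -0.0082
[0.62642246 0.08417775 0.39768273] [[-0.1919652  -0.98140023  0.00171771]
 [-0.93288578  0.18301856  0.31020692]
 [-0.30475152  0.0579465  -0.95066751]] 70.93722173470832
```

View pics/w1.png

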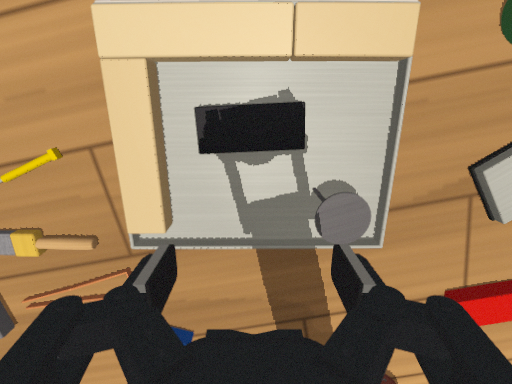

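The wrist view shows the corner at about (155,59), the charcoal's top face from (195,105) to (305,152), and the tripod at (343,212). Next I fit the wall edges and the block.

```bash
cat > meas.py <<'E'
from h import *
def line(P):
    vx,vy,x,y=cv2.fitLine(np.float32(P),cv2.DIST_HUBER,0,.0005,.0001).ravel()
    return np.array([x,y]),np.array([vx,vy])
if __name__=="__main__":
    import pickle
    d=pickle.load(open('w1.pkl','rb'));im=d["image"]
    hsv=cv2.cvtColor(im,cv2.COLOR_BGR2HSV);cr=(hsv[...,1]>55)&(hsv[...,2]>150)
    print("profile col220",im[50:70,220].tolist());print("row150",im[150,150:176].tolist())
    A=[[c,20+np.nonzero(cr[20:75,c])[0].max()+.5] for c in range(180,390) if not 285<c<300]
    B=[[130+np.nonzero(cr[r,130:185])[0].max()+.5,r] for r in range(80,220)]
    for z in (.051,.013):
        pa,va=line(ray(d,A,z)[:,:2]);pb,vb=line(ray(d,B,z)[:,:2])
        s=np.linalg.solve(np.c_[va,-vb],pb-pa);c=pa+va*s[0]
        print(z,"corner",c.round(4),"back dir",np.degrees(np.arctan2(*(va*np.sign(va[1]))[::-1])),"left dir",np.degrees(np.arctan2(*(vb*np.sign(vb[0]))[::-1])))
    mx=im.max(2);print("charcoal",rect(mx<45,d,.045,(180,95,320,160)))
E
python3 meas.py
```

```text
profile col220 [[168, 218, 243], [167, 216, 242], [168, 218, 243], [170, 218, 244], [163, 211, 236], [147, 195, 221], [114, 160, 185], [83, 115, 136], [75, 108, 128], [82, 116, 137], [79, 110, 133], [139, 159, 170], [185, 197, 198], [184, 196, 199], [183, 195, 199], [182, 195, 197], [181, 194, 197], [184, 196, 199], [185, 197, 200], [186, 199, 200]]
row150 [[151, 205, 233], [153, 205, 233], [153, 205, 234], [152, 205, 234], [143, 194, 223], [123, 175, 204], [94, 138, 164], [71, 103, 122], [74, 103, 124], [71, 102, 120], [67, 99, 118], [66, 95, 119], [70, 98, 120], [67, 96, 118], [74, 98, 116], [92, 105, 112], [157, 169, 173], [178, 191, 194], [176, 191, 193], [176, 189, 192], [177, 189, 193], [176, 191, 194], [177, 190, 194], [179, 190, 195], [177, 189, 193], [176, 189, 194]]
0.051 corner [0.7046 0.1967] back dir 79.03753 left dir -10.76488
0.013 corner [0.7132 0.209 ] back dir 79.03753 left dir -10.764839
charcoal [600.9  92.8 136.9  58.1  81.7]
```

```bash
cat >> h.py <<'E'
YAW=-10.9
def H(hx,hy):
    c,s=np.cos(np.radians(YAW)),np.sin(np.radians(YAW))
    return np.array([.7046,.1967])+hx*np.array([c,s])+hy*np.array([-s,c])
def hneed(hx,hy,z,yaw=YAW):
    need(*H(hx,hy),z,yaw)
def where():
    o=ctrl.get_obs();c,s=np.cos(np.radians(YAW)),np.sin(np.radians(YAW));v=o["tool_pos"][:2]-np.array([.7046,.1967])
    print("hearth tcp",np.round([c*v[0]+s*v[1],-s*v[0]+c*v[1]],4),"z",round(o["tool_pos"][2],4),"F",np.round(o["contact_force"],1))
E
python3 -c "
from h import *
where();hneed(-.145,-.1216,.0926)"
```

```text
hearth tcp [-0.1349 -0.1249] z 0.3288 F [ 0.1  0.5 -0.2]
t 2.15 pos [0.5485 0.0995 0.3288] yaw -11.27 F [ 0.1  0.5 -0.2] open 0.0853 oh 0.0726
shift mm [ -9.8  -3.3 236.2] turn -0.0065
```

Emit:
drive_tool --rows '[[[-0.003,-0.001,0.04],-0.0065],[[-0.003,-0.001,0.045],0],[[-0.004,-0.0013,0.045],0],[[0,0,0.045],0],[[0,0,0.035],0],[[0,0,0.02],0],[[0,0,0.006],0],[[0,0,0],0]]'

```text
t: 2.95
tool_pos: [0.5389, 0.1044, 0.0926]
tool_rot: [3.128, -0.285, -0.003]
contact_force: [-0.5, 0.0, 0.1]
opening: 0.0855
grip_force: 0.0
```

```bash
python3 -c "
from h import *
shot('side','s1')
where();hneed(-.071,-.1216,.0926)"
```

```text
hearth tcp [-0.1443 -0.1217] z 0.0941 F [ 0.3 -0.1  0.6]
t 3.0 pos [0.5399 0.1045 0.0941] yaw -10.43 F [ 0.3 -0.1  0.6] open 0.0854 oh 0.0726
shift mm [73.3  0.5  1.5] turn 0.0083
```

View pics/s1.png

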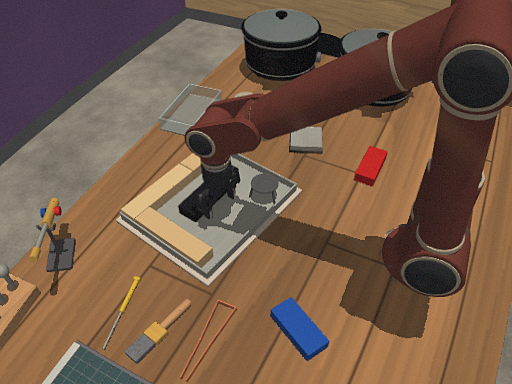

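The side view shows the gripper straddling behind the charcoal at about (215,190), clear of the tripod at (264,186).

Emit:
drive_tool --rows '[[[0.008,0,0],0],[[0.008,0,0],0],[[0.006,0,0],0],[[0.006,0,0],0],[[0.006,0,0],0],[[0.006,0,0],0],[[0.006,0,0],0],[[0.006,0,0],0],[[0.006,0,0],0],[[0.006,0,0],0]]'

```text
t: 4.0
tool_pos: [0.6029, 0.0927, 0.0934]
tool_rot: [3.128, -0.287, -0.0]
contact_force: [-1.8, 0.4, 2.1]
opening: 0.0852
grip_force: 1.0
```

Emit:
drive_tool --rows '[[[0.003,0,0],0],[[0.0015,0,0],0],[[0.001,0,0],0]]'

```text
t: 4.3
tool_pos: [0.6079, 0.0918, 0.0935]
tool_rot: [3.128, -0.287, -0.001]
contact_force: [-3.0, -0.1, 2.0]
opening: 0.0856
grip_force: 1.0
```

```bash
python3 -c "
from h import *
where()
d=shot('wrist','w2')"
```

```text
hearth tcp [-0.0752 -0.1213] z 0.0935 F [-3.  -0.1  2. ]
```

View pics/w2.png

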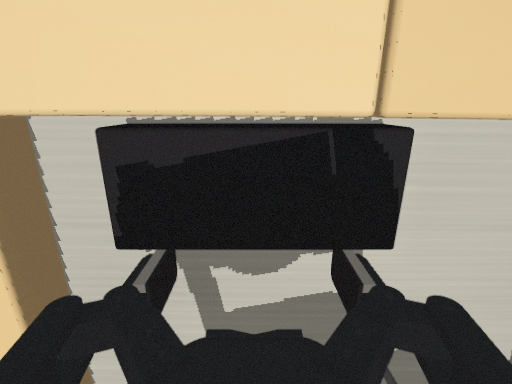

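The charcoal is parallel to the back wall with a thin gap left (wall edge at row 116, block edge at row 125), so I creep on.

Emit:
drive_tool --rows '[[[0.001,0,0],0],[[0.001,0,0],0],[[0.001,0,0],0]]'

```text
t: 4.65
tool_pos: [0.6107, 0.0913, 0.0934]
tool_rot: [3.128, -0.286, -0.0]
contact_force: [-0.8, 0.7, -0.7]
opening: 0.0855
grip_force: 0.6
```

Emit:
drive_tool --rows '[[[0.001,0,0],0],[[0.001,0,0],0]]'

```text
t: 4.85
tool_pos: [0.612, 0.0911, 0.0934]
tool_rot: [-3.128, 0.287, 0.005]
contact_force: [-7.2, 1.1, 3.8]
opening: 0.0857
grip_force: 3.7
```

Emit:
drive_tool --rows '[[[0.001,0,0],0],[[0.0,0,0],0]]'

```text
t: 5.05
tool_pos: [0.6123, 0.0912, 0.0934]
tool_rot: [-3.128, 0.288, 0.008]
contact_force: [-8.1, 1.6, 6.5]
opening: 0.0856
grip_force: 4.4
```

Emit:
drive_tool --rows '[[[0.001,0,0],0],[[0,0,0],0],[[-0.01,0,0],0],[[-0.005,0,-0.03],0],[[0,0.01,-0.03],0],[[0.018,0.04,0],0],[[0.019,0.04,0],0],[[0.018,0.018,0],0],[[0,0,0.02],0],[[0,0,0],0]]'

```text
t: 6.05
tool_pos: [0.6332, -0.0237, 0.1311]
tool_rot: [-3.128, 0.289, 0.005]
contact_force: [-1.0, -0.1, -0.8]
opening: 0.0855
grip_force: 0.0
```

Emit:
drive_tool --rows '[[[0,0,0],0],[[0,0,0],0],[[0,0,0],0],[[0,0,0],0],[[0,0,0],0],[[0,0,0],0]]' --jaw 1

```text
t: 6.65
tool_pos: [0.6345, -0.0228, 0.1337]
tool_rot: [3.129, -0.286, 0.001]
contact_force: [0.0, 0.1, -0.0]
opening: 0.0001
grip_force: 0.0
```

```bash
python3 -c "
from h import *
where();hneed(-.030,-.228,.103)"
```

```text
hearth tcp [-0.0273 -0.2288] z 0.1337 F [ 0.   0.1 -0. ]
t 6.65 pos [ 0.6345 -0.0228  0.1337] yaw -10.45 F [ 0.   0.1 -0. ] open 0.0001 oh 0.0726
shift mm [-2.7 -0.8 30.7] turn 0.0078
```

Emit:
drive_tool --rows '[[[-0.003,0,0.015],0],[[0,0,0.0155],0],[[0,-0.008,0],0],[[0,-0.008,0],0],[[0,-0.006,0],0],[[0,-0.006,0],0],[[0,-0.006,0],0],[[0,-0.006,0],0],[[0,-0.006,0],0],[[0,-0.006,0],0]]'

```text
t: 7.65
tool_pos: [0.6413, 0.029, 0.1035]
tool_rot: [3.128, -0.287, 0.001]
contact_force: [-0.8, -1.8, 0.7]
opening: 0.0003
grip_force: 1.0
```

Emit:
drive_tool --rows '[[[0,-0.006,0],0],[[0,-0.004,0],0],[[0,-0.003,0],0],[[0,-0.0015,0],0],[[0,-0.001,0],0]]'

```text
t: 8.15
tool_pos: [0.6438, 0.044, 0.103]
tool_rot: [3.128, -0.287, 0.0]
contact_force: [0.8, -2.8, 1.7]
opening: -0.0001
grip_force: 1.2
```

```bash
python3 -c "
from h import *
where()
shot('wrist','w3')"
```

```text
hearth tcp [-0.0309 -0.1614] z 0.103 F [ 0.8 -2.8  1.7]
```

View pics/w3.png

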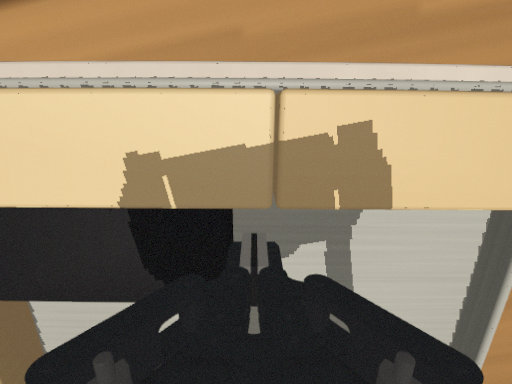

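The closed fingers at (253,255) are pushing the charcoal's right end, which is still flush with the back wall. I keep creeping until the force rises.

Emit:
drive_tool --rows '[[[0,-0.0015,0],0],[[0,-0.0015,0],0],[[0,-0.001,0],0]]'

```text
t: 8.5
tool_pos: [0.6444, 0.048, 0.103]
tool_rot: [-3.128, 0.287, 0.0]
contact_force: [-0.2, -1.7, 1.9]
opening: -0.0002
grip_force: 1.1
```

Emit:
drive_tool --rows '[[[0,-0.001,0],0],[[0,-0.001,0],0]]'

```text
t: 8.7
tool_pos: [0.6448, 0.05, 0.103]
tool_rot: [-3.128, 0.287, 0.0]
contact_force: [1.0, -2.4, 2.0]
opening: -0.0001
grip_force: 1.1
```

Emit:
drive_tool --rows '[[[0,-0.001,0],0],[[0,-0.001,0],0]]'

```text
t: 8.9
tool_pos: [0.6452, 0.052, 0.1029]
tool_rot: [-3.128, 0.287, 0.0]
contact_force: [-0.0, -2.2, 2.0]
opening: -0.0002
grip_force: 1.0
```

Emit:
drive_tool --rows '[[[0,-0.001,0],0],[[0,0,0],0]]'

```text
t: 9.1
tool_pos: [0.6454, 0.0531, 0.1029]
tool_rot: [-3.128, 0.286, 0.0]
contact_force: [-0.2, -2.1, 2.0]
opening: -0.0001
grip_force: 0.6
```

Emit:
drive_tool --rows '[[[0,-0.001,0],0],[[0,-0.001,0],0]]'

```text
t: 9.3
tool_pos: [0.6455, 0.0538, 0.1029]
tool_rot: [3.126, -0.286, -0.001]
contact_force: [-2.1, -8.5, 2.1]
opening: -0.0002
grip_force: 4.3
```

Emit:
drive_tool --rows '[[[0,-0.001,0],0],[[0,-0.001,0],0]]'

```text
t: 9.5
tool_pos: [0.6456, 0.0542, 0.103]
tool_rot: [3.122, -0.285, -0.003]
contact_force: [-3.5, -14.5, 3.9]
opening: 0.0001
grip_force: 7.3
```

Emit:
drive_tool --rows '[[[0,-0.001,0],0],[[0,-0.001,0],0]]'

```text
t: 9.7
tool_pos: [0.6457, 0.0545, 0.103]
tool_rot: [3.119, -0.285, -0.004]
contact_force: [-5.6, -19.4, 5.9]
opening: 0.0001
grip_force: 10.2
```

Emit:
drive_tool --rows '[[[0,0.008,0],0],[[0,0.012,0],0],[[0,0,-0.03],0],[[0,0,-0.045],0],[[0,0,-0.045],0],[[0,0,-0.045],0],[[0,0,0],0]]' --jaw 0

```text
t: 10.4
tool_pos: [0.6461, 0.0396, 0.2774]
tool_rot: [-3.126, 0.286, -0.024]
contact_force: [1.3, 0.3, 0.1]
opening: 0.085
grip_force: 0.0
```

```bash
python3 -c "
from h import *
where();need(.5206,-.447,.27,28.9)"
```

```text
hearth tcp [-0.0277 -0.1653] z 0.2774 F [1.3 0.3 0.1]
t 10.4 pos [0.6461 0.0396 0.2774] yaw -10.44 F [1.3 0.3 0.1] open 0.085 oh 0.0726
shift mm [-35.3 501.3   5.2] turn -0.6867
```

Emit:
drive_tool --rows '[[[-0.003,0.042,0],0],[[-0.003,0.046,0],0],[[-0.003,0.046,0],0],[[-0.003,0.046,0],0],[[-0.003,0.046,0],0],[[-0.003,0.046,0],0],[[-0.003,0.046,0],0],[[-0.003,0.046,0],0],[[-0.003,0.046,0],0],[[-0.003,0.046,0],0]]'

```text
t: 11.4
tool_pos: [0.53, -0.405, 0.2671]
tool_rot: [-3.127, 0.286, -0.001]
contact_force: [-0.5, 0.1, -0.3]
opening: 0.0855
grip_force: 0.0
```

Emit:
drive_tool --rows '[[[-0.005,0.045,0.005],-0.137],[[0,0,0],-0.137],[[0,0,0],-0.137],[[0,0,0],-0.137],[[0,0,0],-0.137],[[0,0,0],0],[[0,0,0],0]]'

```text
t: 12.1
tool_pos: [0.5175, -0.4468, 0.2623]
tool_rot: [-3.043, -0.777, -0.0]
contact_force: [0.5, -1.2, 0.0]
opening: 0.0854
grip_force: 0.0
```

```bash
python3 -c "
from h import *
d=shot('wrist','w4')
im=d['image'];m=(im.min(2)>150)&(im.max(2).astype(int)-im.min(2)<45)
m2=m.astype(np.uint8)*255
n,l,s,c=cv2.connectedComponentsWithStats(m2)
print(s[np.argsort(-s[:,4])][:4].tolist())
W=rect(m,d,.032);print(W)
need(W[0]/1e3,W[1]/1e3,.07,W[4])"
```

```text
[[0, 0, 512, 384, 185637], [229, 113, 55, 119, 6027], [56, 113, 90, 48, 2986], [471, 273, 41, 83, 1850]]
[ 521.6 -447.5  138.4   58.9   28.7]
t 12.15 pos [ 0.5175 -0.4468  0.2625] yaw 28.66 F [ 0.2 -0.6 -0.4] open 0.0855 oh 0.0726
shift mm [  3.2   2.7 192.5] turn -0.0007
```

View pics/w4.png

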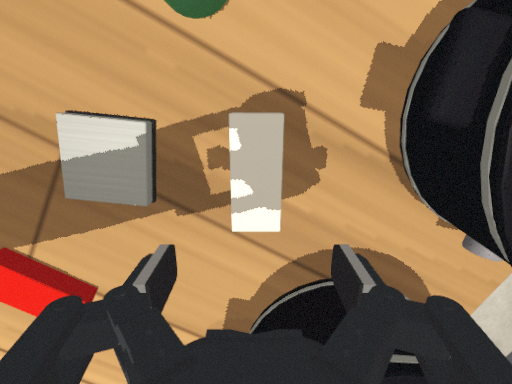

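The white block spans (229,113) to (284,232). The steel block, whose edge is at column 155, leaves room for the finger, so I go down and grip.

Emit:
drive_tool --rows '[[[0.003,0.0027,0.03],0],[[0,0,0.04],0],[[0,0,0.04],0],[[0,0,0.035],0],[[0,0,0.02],0],[[0,0,0.014],0],[[0,0,0.0065],0],[[0,0,0],0]]'

```text
t: 12.95
tool_pos: [0.5214, -0.4481, 0.0772]
tool_rot: [-3.043, -0.78, 0.0]
contact_force: [-0.1, -0.1, -0.5]
opening: 0.0853
grip_force: 0.0
```

Emit:
drive_tool --rows '[[[0,0,0],0],[[0,0,0],0],[[0,0,0],0],[[0,0,0],0],[[0,0,0],0],[[0,0,0],0]]' --jaw 1 --grip_force 35

```text
t: 13.55
tool_pos: [0.5221, -0.4489, 0.0797]
tool_rot: [3.041, 0.78, 0.002]
contact_force: [0.2, 1.4, 6.1]
opening: 0.0594
grip_force: 41.4
```

Emit:
drive_tool --rows '[[[0,0,-0.01],0],[[0,0,-0.03],0],[[0,0,-0.04],0],[[0,0,-0.045],0],[[0,0,-0.025],0],[[0,0,0],0]]'

```text
t: 14.15
tool_pos: [0.5228, -0.4498, 0.2336]
tool_rot: [3.034, 0.779, 0.007]
contact_force: [0.4, -0.8, -3.9]
opening: 0.0587
grip_force: 40.4
```

```bash
python3 -c "
from h import *
d=shot('wrist','w5')
need(*H(-.122,-.080),.227,79.1)"
```

```text
t 14.2 pos [ 0.5218 -0.4487  0.2296] yaw 28.78 F [-0.4  0.5 -4.7] open 0.0595 oh 0.0726
shift mm [ 326.  -494.     0.9] turn -0.8783
```

View pics/w5.png

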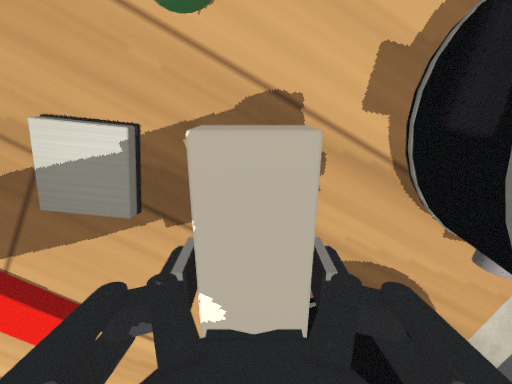

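The block is held level and central between the fingers. I carry it over the hearth.

Emit:
drive_tool --rows '[[[0.016,-0.024,0],0],[[0.025,-0.038,0],0],[[0.025,-0.038,0],0],[[0.025,-0.038,0],0],[[0.025,-0.038,0],0],[[0.025,-0.038,0],0],[[0.025,-0.038,0],0],[[0.025,-0.038,0],0],[[0.025,-0.038,0],0],[[0.025,-0.038,0],0]]'

```text
t: 15.2
tool_pos: [0.5544, -0.0093, 0.2235]
tool_rot: [-3.041, -0.78, 0.009]
contact_force: [0.3, -1.1, -4.1]
opening: 0.059
grip_force: 40.3
```

Emit:
drive_tool --rows '[[[0.025,-0.038,0],0],[[0.025,-0.038,0],0],[[0.025,-0.038,0],0],[[0.01,-0.014,0],-0.1],[[0,0,0],-0.13],[[0,0,0],-0.13],[[0,0,0],-0.13],[[0,0,0],-0.13],[[0,0,0],-0.13],[[0,0,0],-0.13]]'

```text
t: 16.2
tool_pos: [0.5673, 0.1416, 0.2232]
tool_rot: [-2.412, -2.007, 0.009]
contact_force: [0.3, -0.1, -4.2]
opening: 0.0595
grip_force: 40.4
```

Emit:
drive_tool --rows '[[[0,0,0],0],[[0,0,0],0],[[0,0,0],0]]'

```text
t: 16.5
tool_pos: [0.5686, 0.1417, 0.226]
tool_rot: [-2.421, -2.0, 0.003]
contact_force: [0.0, -0.7, -3.7]
opening: 0.0594
grip_force: 40.4
```

```bash
python3 -c "
from h import *
shot('top','t2')
where();need(*H(-.122,-.080),.094,79.1)"
```

```text
hearth tcp [-0.1229 -0.0797] z 0.2265 F [ 0.3  0.7 -3.2]
t 16.55 pos [0.5688 0.1417 0.2265] yaw 79.12 F [ 0.3  0.7 -3.2] open 0.0593 oh 0.0726
shift mm [ -0.3   1.1 132.5] turn 0.0003
```

Position is as intended; lower gently.

Emit:
drive_tool --rows '[[[0,0,0.02],0],[[0,0,0.035],0],[[0,0,0.035],0],[[0,0,0.02],0],[[0,0,0.01],0],[[0,0,0.006],0],[[0,0,0.003],0],[[0,0,0],0]]'

```text
t: 17.35
tool_pos: [0.57, 0.1419, 0.0995]
tool_rot: [2.42, 2.002, 0.002]
contact_force: [-0.2, -0.6, -3.9]
opening: 0.0591
grip_force: 40.3
```

Emit:
drive_tool --rows '[[[0,0,0.0015],0],[[0,0,0.001],0]]'

```text
t: 17.55
tool_pos: [0.5699, 0.1419, 0.0971]
tool_rot: [2.42, 2.002, 0.003]
contact_force: [0.8, -0.2, -4.1]
opening: 0.059
grip_force: 40.3
```

Emit:
drive_tool --rows '[[[0,0,0.001],0],[[0,0,0.001],0]]'

```text
t: 17.75
tool_pos: [0.5693, 0.1418, 0.0942]
tool_rot: [2.42, 2.002, 0.001]
contact_force: [-0.4, -0.3, -3.1]
opening: 0.0591
grip_force: 40.3
```

Emit:
drive_tool --rows '[[[0,0,0.001],0],[[0,0,0.0005],0]]'

```text
t: 17.95
tool_pos: [0.5692, 0.1418, 0.0927]
tool_rot: [-2.421, -2.002, 0.0]
contact_force: [-2.5, -0.5, -0.2]
opening: 0.0592
grip_force: 40.9
```

Emit:
drive_tool --rows '[[[0,0,0.0007],0],[[0,0,0],0]]'

```text
t: 18.15
tool_pos: [0.5693, 0.1418, 0.0927]
tool_rot: [-2.42, -2.002, 0.001]
contact_force: [-4.9, -0.6, 5.9]
opening: 0.0594
grip_force: 41.4
```

Emit:
drive_tool --rows '[[[0,0,0],0],[[0,0,0],0],[[0,0,0],0],[[0,0,0],0],[[0,0,-0.02],0],[[0,0,-0.04],0],[[0,0,-0.04],0.13],[[0,0,0],0.144],[[0,0,0],0.144],[[0,0,0],0.144]]' --jaw 0.1

```text
t: 19.15
tool_pos: [0.5695, 0.1418, 0.1924]
tool_rot: [2.884, 1.244, 0.002]
contact_force: [-0.3, -0.8, 0.8]
opening: 0.0764
grip_force: 0.0
```

Emit:
drive_tool --rows '[[[0,0,0],0.144],[[0,0,0],0.144],[[0,0,0],0.144],[[0,0,0],0.144],[[0,0,0],0.144],[[0,0,0],0.144],[[0,0,0],0.144],[[0,0,0],0],[[0,0,0],0]]' --jaw 0

```text
t: 20.05
tool_pos: [0.5692, 0.1418, 0.1917]
tool_rot: [3.128, -0.29, 0.0]
contact_force: [0.3, 0.8, -0.3]
opening: 0.0855
grip_force: 0.0
```

```bash
python3 -c "
from h import *
d=shot('wrist','w6')
im=d['image'];m=(im.min(2)>195)
where();hneed(-.182,-.085,.0926)"
```

```text
hearth tcp [-0.1225 -0.0795] z 0.1918 F [ 0.3 -0.3  0.7]
t 20.1 pos [0.5692 0.1418 0.1918] yaw -10.61 F [ 0.3 -0.3  0.7] open 0.0855 oh 0.0726
shift mm [-59.5   5.2  99.2] turn 0.005
```

View pics/w6.png

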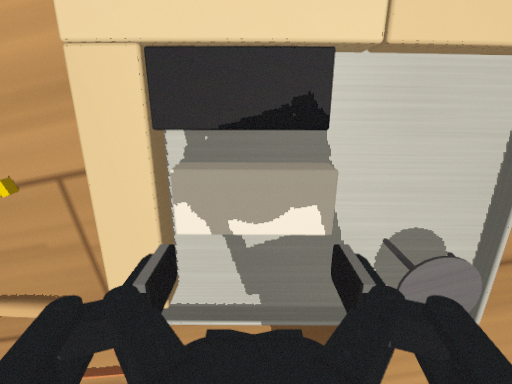

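The charcoal sits in the corner (147–335, 47–130). The white block is parallel to it in front (172–337, 165–235), and the tripod is clear at (440,285). I go behind the white block and push.

Emit:
drive_tool --rows '[[[-0.03,0.003,0],0.005],[[-0.0295,0.002,0],0],[[0,0,0.03],0],[[0,0,0.035],0],[[0,0,0.022],0],[[0,0,0.009],0],[[0,0,0.003],0],[[0.005,0,0],0],[[0.005,0,0],0],[[0.005,0,0],0]]'

```text
t: 21.1
tool_pos: [0.5262, 0.1453, 0.0944]
tool_rot: [-3.126, 0.302, -0.005]
contact_force: [0.3, -1.0, -0.7]
opening: 0.0849
grip_force: 0.0
```

Emit:
drive_tool --rows '[[[0.005,0,0],0],[[0.005,0,0],0],[[0.005,0,0],0],[[0.005,0,0],0],[[0.004,0,0],0],[[0.003,0,0],0],[[0.002,0,0],0]]'

```text
t: 21.8
tool_pos: [0.5532, 0.1396, 0.0928]
tool_rot: [3.127, -0.302, -0.001]
contact_force: [-5.6, 0.8, 4.5]
opening: 0.0853
grip_force: 2.5
```

```bash
python3 -c "
from h import *
where();hneed(-.131,-.085,.0926)"
```

```text
hearth tcp [-0.1378 -0.0847] z 0.0928 F [-5.6  0.8  4.5]
t 21.8 pos [0.5532 0.1396 0.0928] yaw -11.05 F [-5.6  0.8  4.5] open 0.0853 oh 0.0726
shift mm [6.8 0.3 0.2] turn -0.0026
```

Emit:
drive_tool --rows '[[[0.0015,0,0],0],[[0.0015,0,0],0],[[0.001,0,0],0],[[0.001,0,0],0]]'

```text
t: 22.2
tool_pos: [0.5579, 0.1387, 0.0928]
tool_rot: [3.127, -0.302, -0.0]
contact_force: [-4.1, 0.9, 2.8]
opening: 0.0854
grip_force: 2.3
```

Emit:
drive_tool --rows '[[[0.001,0,0],0],[[0.001,0,0],0]]'

```text
t: 22.4
tool_pos: [0.5597, 0.1385, 0.0928]
tool_rot: [-3.127, 0.302, 0.002]
contact_force: [-7.1, 1.6, 4.6]
opening: 0.0852
grip_force: 3.4
```

Emit:
drive_tool --rows '[[[0.001,0,0],0],[[0.001,0,0],0]]'

```text
t: 22.6
tool_pos: [0.5604, 0.1383, 0.0927]
tool_rot: [3.127, -0.302, -0.009]
contact_force: [-12.5, 1.6, 11.1]
opening: 0.0854
grip_force: 7.0
```

Emit:
drive_tool --rows '[[[0.001,0,0],0],[[0,0,0],0],[[-0.01,0,0],0],[[-0.002,0,-0.03],0],[[0,0,-0.03],0],[[0.02,0.035,0],0],[[0.02,0.035,0],0],[[0.013,0.031,0],0],[[0,0,0],0],[[0,0,0],0]]'

```text
t: 23.6
tool_pos: [0.5842, 0.03, 0.1528]
tool_rot: [3.127, -0.305, 0.002]
contact_force: [0.0, 0.9, 0.7]
opening: 0.0853
grip_force: 0.0
```

Emit:
drive_tool --rows '[[[0,0,0],0],[[0,0,0],0],[[0,0,0],0],[[0,0,0],0],[[0,0,0],0],[[0,0,0],0]]' --jaw 1

```text
t: 24.2
tool_pos: [0.5837, 0.031, 0.1528]
tool_rot: [3.127, -0.302, 0.0]
contact_force: [0.7, -0.2, 0.0]
opening: 0.0002
grip_force: 0.0
```

```bash
python3 -c "
from h import *
where();hneed(-.090,-.183,.103)"
```

```text
hearth tcp [-0.0873 -0.1855] z 0.1528 F [ 0.7 -0.2  0. ]
t 24.2 pos [0.5837 0.031  0.1528] yaw -11.02 F [ 0.7 -0.2  0. ] open 0.0002 oh 0.0726
shift mm [-2.7 -2.5 49.8] turn -0.0021
```

Emit:
drive_tool --rows '[[[-0.0027,0,0.02],0],[[0,0,0.02],0],[[0,0,0.01],0],[[0,-0.006,0],0],[[0,-0.005,0],0],[[0,-0.005,0],0],[[0,-0.004,0],0],[[0,-0.004,0],0],[[0,-0.003,0],0],[[0,-0.002,0],0]]'

```text
t: 25.2
tool_pos: [0.5873, 0.0593, 0.1038]
tool_rot: [3.126, -0.302, 0.002]
contact_force: [-1.8, -5.6, 4.8]
opening: -0.0001
grip_force: 2.9
```

Emit:
drive_tool --rows '[[[0,-0.0015,0],0],[[0,-0.001,0],0],[[0,-0.001,0],0]]'

```text
t: 25.5
tool_pos: [0.5879, 0.0624, 0.1038]
tool_rot: [3.125, -0.302, 0.002]
contact_force: [-0.9, -6.0, 5.5]
opening: 0.0003
grip_force: 3.0
```

Emit:
drive_tool --rows '[[[0,-0.001,0],0],[[0,-0.001,0],0]]'

```text
t: 25.7
tool_pos: [0.5883, 0.0644, 0.1038]
tool_rot: [3.125, -0.302, 0.002]
contact_force: [-2.0, -5.4, 5.3]
opening: 0.0001
grip_force: 3.0
```

Emit:
drive_tool --rows '[[[0,-0.001,0],0],[[0,-0.001,0],0]]'

```text
t: 25.9
tool_pos: [0.5884, 0.0651, 0.1038]
tool_rot: [3.122, -0.301, 0.001]
contact_force: [-3.5, -12.2, 6.3]
opening: 0.0002
grip_force: 6.7
```

```bash
python3 -c "
from h import *
where()"
```

```text
hearth tcp [-0.0892 -0.1512] z 0.1038 F [ -3.5 -12.2   6.3]
```

Emit:
drive_tool --rows '[[[0,-0.001,0],0],[[0,0,0],0],[[0,0.01,0],0],[[0,0.005,-0.04],0],[[0,0,-0.05],0],[[-0.01,-0.03,-0.05],0],[[-0.01,-0.03,0],0],[[-0.01,-0.025,0],0],[[0,0,0],0],[[0,0,0],0]]' --jaw 1

```text
t: 26.9
tool_pos: [0.5724, 0.1382, 0.2345]
tool_rot: [-3.127, 0.3, 0.001]
contact_force: [-0.2, 0.8, -0.1]
opening: 0.0001
grip_force: 0.0
```

Emit:
drive_tool --rows '[[[-0.02,0,0],0],[[0,0,0],0],[[0,0,0],0],[[0,0,0],0],[[0,0,0],0],[[0,0,0],0]]' --jaw 0

```text
t: 27.5
tool_pos: [0.5536, 0.1413, 0.2351]
tool_rot: [-3.127, 0.303, -0.0]
contact_force: [0.4, 0.2, 1.2]
opening: 0.0851
grip_force: 0.0
```

```bash
python3 -c "
from h import *
d=shot('wrist')
im=cv2.resize(d['image'][20:300,100:420],None,fx=2,fy=2,interpolation=cv2.INTER_CUBIC);cv2.imwrite('pics/w7.png',im)
import pickle;pickle.dump(d,open('w7.pkl','wb'))
where();hneed(-.15,-.080,.0926)"
```

```text
hearth tcp [-0.1378 -0.0829] z 0.2351 F [-0.5  0.5 -0.3]
t 27.55 pos [0.5536 0.1413 0.2351] yaw -11.06 F [-0.5  0.5 -0.3] open 0.0856 oh 0.0726
shift mm [-12.2  -2.9 142.5] turn -0.0028
```

View pics/w7.png

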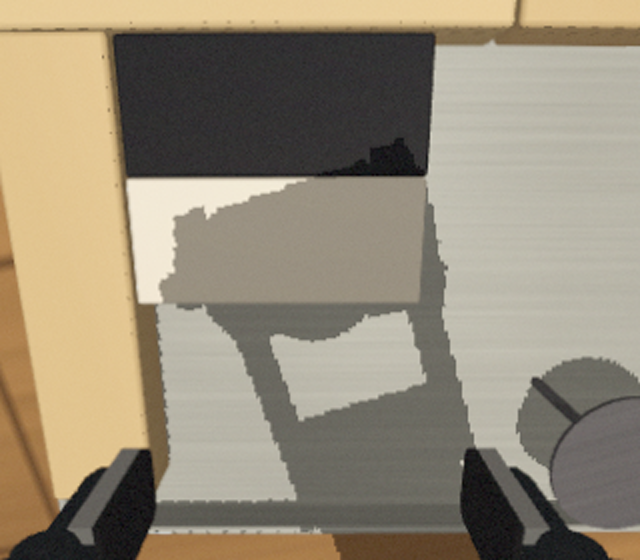

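The two blocks form one square bed: right edges are in line at (427,176), with no visible gap between them or at the walls. One last gentle two-finger press towards the back wall, then clear away.

Emit:
drive_tool --rows '[[[-0.012,-0.003,0.03],-0.0028],[[0,0,0.045],0],[[0,0,0.04],0],[[0,0,0.02],0],[[0,0,0.0075],0],[[0.006,0,0],0],[[0.006,0,0],0],[[0.003,0,0],0],[[0.0015,0,0],0],[[0,0,0],0]]'

```text
t: 28.55
tool_pos: [0.5592, 0.1437, 0.0937]
tool_rot: [-3.127, 0.298, -0.003]
contact_force: [-0.2, 0.7, 0.4]
opening: 0.0852
grip_force: 0.0
```

Emit:
drive_tool --rows '[[[0.0015,0,0],0],[[0.001,0,0],0]]'

```text
t: 28.75
tool_pos: [0.5607, 0.1432, 0.0927]
tool_rot: [-3.127, 0.298, -0.0]
contact_force: [0.1, -0.0, 0.0]
opening: 0.0854
grip_force: 0.0
```

Emit:
drive_tool --rows '[[[0.001,0,0],0],[[0.001,0,0],0]]'

```text
t: 28.95
tool_pos: [0.5614, 0.1431, 0.0924]
tool_rot: [3.127, -0.298, -0.007]
contact_force: [-9.0, 1.3, 6.1]
opening: 0.0853
grip_force: 4.5
```

Emit:
drive_tool --rows '[[[0.001,0,0],0],[[0.0005,0,0],0],[[-0.01,0,0],0],[[-0.005,0,-0.03],0],[[0,0,-0.045],0],[[0,0,-0.045],0],[[0,0,-0.03],0],[[0,0,0],0],[[0,0,0],0]]'

```text
t: 29.85
tool_pos: [0.5496, 0.1454, 0.2433]
tool_rot: [-3.127, 0.298, -0.004]
contact_force: [-0.3, 0.3, 0.7]
opening: 0.0855
grip_force: 0.0
```

```bash
python3 -c "
from h import *
d=shot('wrist');im=d['image']
def toh(r):
    v=np.array(r[:2])/1e3-np.array([.7046,.1967]);c,s=np.cos(np.radians(YAW)),np.sin(np.radians(YAW));return (c*v[0]+s*v[1]).round(4),(-s*v[0]+c*v[1]).round(4),r[2:]
b=rect(im.max(2)<75,d,.045,(140,20,340,125));print('charcoal',toh(b))
where()
hsv=cv2.cvtColor(im,cv2.COLOR_BGR2HSV)
cv2.imwrite('pics/w8.png',im)
for c in (190,230,280): print(c,im[30:190:4,c].max(1).tolist())
print(im[80,120:180:3].tolist()[:20])
"
```

```text
charcoal (np.float64(-0.0297), np.float64(-0.0691), array([138. ,  57.9,  79.1]))
hearth tcp [-0.1432 -0.0799] z 0.2415 F [ 1.   0.1 -0.4]
190 [176, 40, 44, 49, 46, 47, 46, 51, 44, 48, 48, 47, 48, 52, 55, 55, 52, 49, 39, 241, 241, 241, 240, 242, 241, 152, 151, 152, 176, 179, 153, 151, 152, 153, 171, 138, 185, 188, 190, 185]
230 [168, 40, 48, 53, 48, 49, 45, 55, 51, 50, 49, 52, 50, 48, 50, 50, 50, 53, 37, 241, 241, 240, 155, 157, 154, 154, 152, 156, 153, 151, 153, 151, 152, 154, 106, 102, 106, 105, 109, 105]
280 [169, 51, 49, 54, 49, 50, 49, 53, 50, 53, 52, 50, 54, 49, 53, 55, 55, 56, 9, 153, 155, 155, 156, 152, 152, 149, 154, 154, 153, 153, 153, 154, 152, 154, 110, 110, 110, 192, 193, 193]
[[147, 198, 226], [145, 196, 226], [146, 198, 227], [149, 200, 227], [145, 197, 225], [144, 196, 224], [146, 198, 227], [146, 199, 227], [148, 199, 228], [148, 200, 228], [148, 199, 226], [147, 197, 228], [148, 200, 228], [149, 200, 228], [134, 186, 213], [70, 103, 124], [42, 45, 44], [40, 40, 43], [43, 43, 44], [49, 49, 49]]
```

```bash
python3 -c "
from h import *
print(ctrl.finish_job())"
```

```text
the job is handed in; nothing more can be done
None
```

I handed in the job at about 30 s: the charcoal is home in the corner (centre measured 29.7 mm from the back wall and 69.1 mm from the left), and the white block is pressed flush against it and the left wall; I checked the white block by camera view and contact force but didn't measure its centre, and the hand-in returned no verdict.

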